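# Put the lids back on the kitchen canisters

## Task

Pick the four wooden lids out from among the crockery on the worktop and put each on the stoneware canister it belongs to by shape and size, fully down so that its plug is in the mouth, lying level, with the square and oblong lids lined up with their canisters. Lower the lids into place rather than dropping them, leave the canisters standing where they are, and do not shift or knock over the cup or the salt shaker.

Things in the scene. Friction and masses are not known exactly. Their poses are not given: they have to be found in the camera images.
- large_round_canister: Grey-green stoneware storage canister without its lid, open at the top, the large round one, 108 mm outer diameter; walls and floor 6 mm thick, 66 mm tall, mouth 96 mm in diameter. Stands upright and loose on the worktop, 0.65 kg. Origin: centre of its underside, on the worktop; z up. With its lid properly on, the lid's origin is 56 mm above this origin.
- small_round_canister: Grey-green stoneware storage canister without its lid, open at the top, the small round one, 76 mm outer diameter; walls and floor 6 mm thick, 70 mm tall, mouth 64 mm in diameter. Stands upright and loose on the worktop, 0.45 kg. Origin: centre of its underside, on the worktop; z up. With its lid properly on, the lid's origin is 60 mm above this origin.
- square_canister: Grey-green stoneware storage canister without its lid, open at the top, the square one, 84 x 84 mm outside; walls and floor 6 mm thick, 60 mm tall, mouth 72 x 72 mm. Stands upright and loose on the worktop, 0.6 kg. Origin: centre of its underside, on the worktop; z up, x and y square to its walls. With its lid properly on, the lid's origin is 50 mm above this origin.
- oblong_canister: Grey-green stoneware storage canister without its lid, open at the top, the oblong one, 104 mm along x and 70 mm along y outside; walls and floor 6 mm thick, 50 mm tall, mouth 92 x 58 mm. Stands upright and loose on the worktop, 0.6 kg. Origin: centre of its underside, on the worktop; z up, x along its long side. With its lid properly on, the lid's origin is 40 mm above this origin.
- large_round_lid: Brown wooden lid, the large round one, lying grip up. From below: plug 80 mm in diameter, 10 mm deep (8 mm play all round in its canister's mouth); plate 114 mm in diameter, 8 mm thick, rests on the rim; pale central grip, a round knob 22 mm in diameter, from 18 to 46 mm above the origin. Origin: centre of the plug's underside; z up. About 110 g.
- small_round_lid: Brown wooden lid, the small round one, lying grip up. From below: plug 48 mm in diameter, 10 mm deep (8 mm play all round in its canister's mouth); plate 82 mm in diameter, 8 mm thick, rests on the rim; pale central grip, a round knob 22 mm in diameter, from 18 to 46 mm above the origin. Origin: centre of the plug's underside; z up. About 60 g.
- square_lid: Brown wooden lid, the square one, lying grip up. From below: plug 56 x 56 mm, 10 mm deep (8 mm play all round in its canister's mouth); plate 89 x 89 mm, 8 mm thick, rests on the rim; pale central grip, a bar 46 mm (x) by 14 mm (y), from 18 to 46 mm above the origin. Origin: centre of the plug's underside; z up, x and y square to its edges. About 90 g; fits in any quarter turn.
- oblong_lid: Brown wooden lid, the oblong one, lying grip up. From below: plug 76 x 42 mm, 10 mm deep (8 mm play all round in its canister's mouth); plate 109 x 75 mm (x by y), 8 mm thick, rests on the rim; pale central grip, a bar 46 mm (x) by 14 mm (y), from 18 to 46 mm above the origin. Origin: centre of the plug's underside; z up, x along its long side. About 90 g; fits either way round.
- cup: Small white espresso cup without a handle, 56 mm wide at the rim, 50 mm tall, standing among the canisters; not to be moved. Origin: centre of its underside, z up.
- shaker: Glass salt shaker with a steel top, 40 mm wide at the foot, 66 mm tall, standing among the canisters; not to be moved. Origin: centre of its underside, z up.

How it is judged:
By the outcome, as a careful person would: the job done as asked, in the order asked, and still so for the second after the job is handed in, with the robot touching nothing.
It also fails if it takes over 109 s, if anything falls off the work surface, if the arm or the gripper's body presses on something with over 40 N, if the wrist force passes 120 N, or if a joint passes its speed limit or range.

## Robot

A 6-joint arm with a two-finger parallel gripper is mounted at the origin on the work surface. World frame = base frame: x ahead of the robot, y to its left, z up, the work surface at z = 0. Lengths are in m, angles in rad, forces in N, time in s.
With the tool pointing down it reaches from about 0.25 to 0.775 m from the base axis. Payload 8.9 kg.
Tool frame: the origin (TCP) lies midway between the tips of the shut fingers; the grasp point (between the pads) lies 19 mm behind it (bot.grasp_offset is the distance from the TCP to the grasp point, in m); z points along the fingers, y is the line along which they close (so a half turn about z gives the same grasp; the last joint's range is limited). The gripper opens to 85 mm and grips with 20 to 120 N. Pads are 22 mm wide; open, the fingers measure 114 mm over their backs; the gripper's body (76 mm by 85 mm) begins 54 mm behind the grasp point. The pads swing forward as they close: fully open they stand 13 mm farther back than shut.
Start: joints at [0.985, 0.291, -0.153, 1.127, 0, 1.431], TCP at [0.227, 0.473, 0.231] pointing down, gripper open.
Joint ranges: [-2.52, 2.52], [-0.91, 1.74], [-1.3, 1.37], [-1.96, 2.02], [-1.52, 1.47], [-3.14, 3.14]. Speed limits (rad/s): [2.22, 2.22, 2.79, 3.14, 3.14, 3.14].

## Interface

Orientations are given as a 3x3 rotation matrix whose columns are the frame's x, y, z axes.
In Python, from rig import bot gives the robot as it stands.
- The arm moves only by the tool arm_command, never from a script. Its argument "steps" is one flat list of numbers, 7 for each row, row after row: the closure, from 0 (fully open) to 1 (shut), then the shift along the tool's x, y, z scaled (see below), then the turn, a rotation vector about the tool's x, y, z scaled (see below). In form: [gripper, dx, dy, dz, rx, ry, rz, gripper, dx, dy, dz, rx, ry, rz, ...]. A call has 1 to 20 rows; each row shifts and turns the commanded pose from where the row before left it, along the tool's axes as they then stand; what a row does not reach is not made up. The controller multiplies each number of a shift by 5 cm and each number of a turn by 6 degrees. A row lasts 1/10 s, in which the tool goes at most 50 mm and 8.59 degrees, less where a joint would pass 70% of its speed; a pose out of reach is approached as far as the arm can. A call with a number of a shift or a turn outside -1 to 1 is refused whole. A call with a gripper value outside its range is refused whole. The fingers move at their own pace and stop on an object; "force" is the grip in N (left out, the last holds). Time passes only in rows, so rows that do not move let the fingers close. It gives the time, the measured TCP pose, the force, the opening and the grip force at its end, in the units of the state.
- bot.read_state(): the state, without advancing time (a new reading comes with each control period).
- bot.snapshot(name): name is "scene" or "top"; returns a dict with "img" (420x560x3 uint8, blue, green, red), "mtx" (3x3 intrinsics, pixels), "eye" and "orientation" of the camera in the world. Camera axes: x right, y down, z forward; pixel columns grow to the right and rows downward; lengths in m; the calibration is good to about 2 mm. A picture is of the moment at which its call begins. There is no depth.
- bot.sign_off(): hands the job in; it is judged then, once.
The state is a dict: "time": time; "joint_positions": joint angles; "dq": joint speeds; "joint_torque": joint torques, N m; "tcp_pos": TCP position; "ee_rot": TCP orientation; "ft_force": force on the tool from outside, world axes, zero at the start; "wrist_torque": the same for the moment, N m; "gripper_width": finger opening in m; "grip_force": force on a finger pad.
Only numpy, scipy, OpenCV 4.12 (cv2) and the standard library are available. Lean on these libraries where they do the work, as an engineer would, in place of code of your own. Each camera call takes 0.05 s, during which the arm holds its last target. There are 200 camera calls.

## Working session

There is one attempt and no reset: what is moved stays moved. The work goes in short steps, Python scripts to look and compute and a tool call to move; the robot and the scene stay as the last step left them, time stands still between calls to the robot, and variables do not carry over. Pictures are saved under pics/ and viewed, at most 14 in all, crops included, and the job is handed in when it is done.

Besides the shell and the picture viewer there is one more tool, called after "Request:" as a command line: name --argument value ..., lists and objects as JSON in quotes. arm_command: Moves the arm, as the interface text tells. Shifts and turns lie within -1 to 1; 1 stands for 5 cm of shift or 6 degrees of turn. Its arguments: {"type":"object","properties":{"steps":{"type":"array","items":{"type":"number","minimum":-1,"maximum":1}},"force":{"type":"number"}},"required":["steps"]}

```bash
ls; mkdir -p pics
python3 - <<'E'
from rig import bot
import cv2,pickle,numpy as np
d={}
for n in("scene","top"):
    s=bot.snapshot(n);d[n]=s;cv2.imwrite(f"pics/{n}0.png",s["img"]);print(n,np.round(s["mtx"],1).tolist(),s["eye"],np.round(s["orientation"],3).tolist())
pickle.dump(d,open("s0.pkl","wb"))
s=bot.read_state();print(s["time"],s["tcp_pos"],np.round(s["ee_rot"],3).tolist(),bot.grasp_offset)
E
```

```text
pics
scene [[446.1, 0.0, 278.5], [0.0, 446.1, 211.8], [0.0, 0.0, 1.0]] [ 1.18037034 -0.06398123  0.78610737] [[0.114, 0.757, -0.643], [0.993, -0.082, 0.081], [0.009, -0.648, -0.761]]
top [[470.7, 0.0, 278.9], [0.0, 470.7, 206.1], [0.0, 0.0, 1.0]] [ 0.29371603 -0.00488801  1.37825563] [[0.006, -0.986, 0.164], [-1.0, -0.004, 0.014], [-0.013, -0.164, -0.986]]
0.1 [0.2266206  0.47313818 0.2307847 ] [[-0.902, 0.432, -0.001], [0.432, 0.902, -0.001], [0.0, -0.001, -1.0]] 0.0187
```

View pics/top0.png

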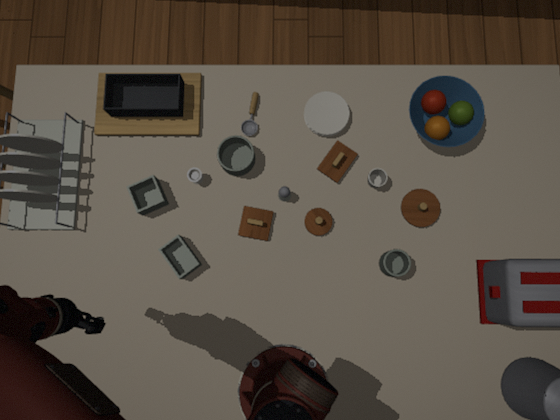

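View pics/scene0.png

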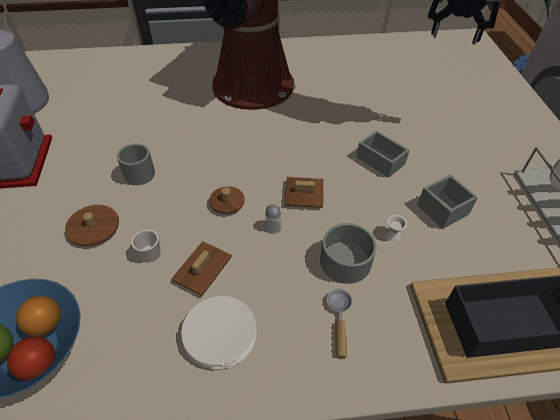

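Run:
```python
import cv2,pickle,numpy as np
d=pickle.load(open("s0.pkl","rb"))
P={"top":[(236,156),(396,263),(149,196),(181,257),(338,161),(256,223),(319,221),(421,208)],
"scene":[(348,252),(136,164),(447,201),(383,154),(202,268),(304,192),(227,200),(92,225)]}
rows=[]
for n in P:
    im=np.uint8(255*(d[n]["img"]/255.)**.6)
    for k in(0,4):
        rows.append(np.hstack([cv2.resize(im[y-33:y+33,x-33:x+33],(196,146 if 0 else 196),interpolation=cv2.INTER_CUBIC)[23:172] for x,y in P[n][k:k+4]]))
m=np.vstack(rows);print(m.shape);cv2.imwrite("pics/m.png",m)
for n in P:
  for x,y in P[n]: 
    hsv=cv2.cvtColor(d[n]["img"],cv2.COLOR_BGR2HSV);print(n,x,y,hsv[y,x+np.array([-12,-6,0,6,12])].tolist())
hsv=cv2.cvtColor(d["top"]["img"],cv2.COLOR_BGR2HSV)
for n,y,x0,x1 in(("top",156,214,260),("top",263,378,416),("scene",235,320,376)):
  hsv=cv2.cvtColor(d[n]["img"],cv2.COLOR_BGR2HSV);print(n,hsv[y,x0:x1:2].tolist())
```

```text
(596, 784, 3)
top 236 156 [[42, 26, 50], [45, 20, 50], [50, 16, 96], [45, 16, 95], [47, 19, 96]]
top 396 263 [[51, 19, 93], [53, 20, 51], [45, 23, 89], [47, 19, 92], [45, 19, 53]]
top 149 196 [[48, 27, 47], [53, 21, 48], [47, 17, 107], [43, 17, 106], [45, 16, 98]]
top 181 257 [[48, 32, 40], [47, 20, 90], [45, 15, 105], [47, 17, 105], [45, 14, 107]]
top 338 161 [[13, 159, 77], [14, 165, 74], [19, 110, 97], [13, 162, 55], [14, 162, 77]]
top 256 223 [[13, 156, 90], [18, 114, 74], [18, 109, 112], [19, 117, 83], [13, 161, 73]]
top 319 221 [[14, 155, 84], [12, 152, 84], [18, 111, 106], [12, 168, 53], [13, 166, 72]]
top 421 208 [[14, 161, 73], [12, 152, 77], [19, 116, 88], [12, 166, 40], [13, 169, 71]]
scene 348 252 [[43, 20, 114], [47, 20, 114], [49, 18, 113], [45, 25, 62], [48, 20, 63]]
scene 136 164 [[54, 17, 77], [47, 17, 107], [45, 18, 85], [45, 14, 74], [45, 21, 74]]
scene 447 201 [[60, 15, 51], [49, 18, 115], [50, 13, 61], [50, 13, 59], [45, 20, 50]]
scene 383 154 [[45, 19, 55], [60, 12, 62], [54, 22, 59], [45, 18, 56], [40, 14, 54]]
scene 202 268 [[12, 151, 49], [17, 113, 108], [18,
[... 620 characters left out ...]
, 41, 68], [16, 42, 66]]
top [[18, 40, 95], [53, 21, 49], [60, 17, 46], [51, 19, 93], [53, 21, 49], [42, 23, 55], [53, 20, 51], [45, 20, 78], [51, 20, 90], [45, 23, 89], [51, 20, 91], [51, 20, 90], [47, 19, 92], [60, 17, 46], [42, 26, 50], [45, 19, 53], [40, 19, 81], [18, 50, 66], [15, 40, 63]]
scene [[17, 42, 151], [17, 42, 151], [28, 26, 119], [49, 16, 124], [38, 13, 76], [48, 17, 76], [53, 14, 74], [55, 21, 73], [54, 17, 73], [60, 14, 73], [48, 18, 70], [48, 19, 66], [48, 21, 62], [53, 17, 61], [54, 21, 60], [45, 17, 60], [60, 17, 60], [45, 18, 57], [50, 13, 57], [53, 17, 59], [40, 13, 57], [53, 19, 54], [45, 19, 55], [42, 25, 52], [30, 11, 46], [51, 16, 112], [17, 33, 145], [15, 44, 81]]
```

View pics/m.png

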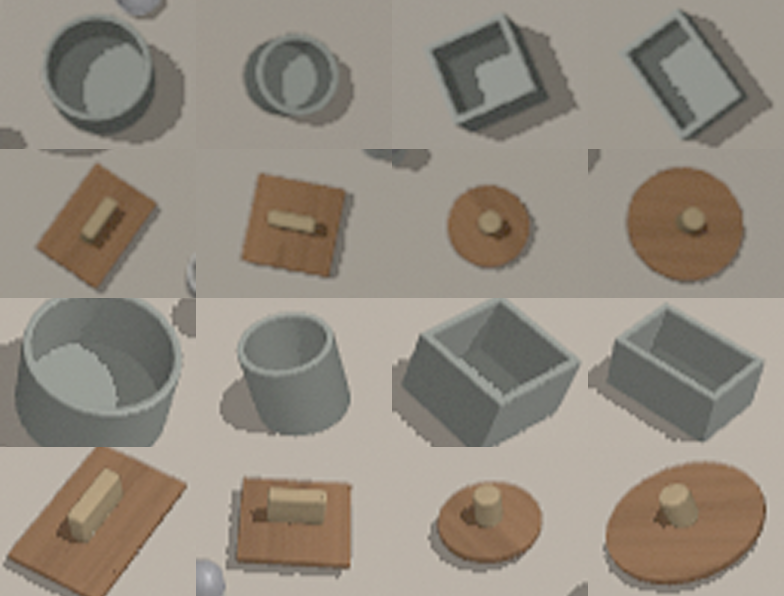

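```bash
cat > meas.py <<'E'
import cv2,numpy as np
def rays(s,p):
    p=np.asarray(p,float).reshape(-1,2);r=np.c_[p,np.ones(len(p))]@np.linalg.inv(s["mtx"]).T@np.asarray(s["orientation"]).T
    return r/np.linalg.norm(r,axis=1)[:,None]
def plane(s,p,z):
    r=rays(s,p);e=np.asarray(s["eye"]);return (e+r*((z-e[2])/r[:,2])[:,None])[:,:2]
def tri(views,pts):  # nearest point to rays eye->3D pts
    A=np.zeros((3,3));b=np.zeros(3);L=[]
    for s,q in zip(views,pts):
        e=np.asarray(s["eye"]);u=q-e;u/=np.linalg.norm(u);M=np.eye(3)-np.outer(u,u);A+=M;b+=M@e;L.append((M,e))
    x=np.linalg.solve(A,b);return x,max(np.linalg.norm(M@(x-e)) for M,e in L)
def mask(s,kind,n):
    h,S,v=cv2.split(cv2.cvtColor(s["img"],cv2.COLOR_BGR2HSV))
    if kind=="can": return ((h>=30)&(h<=75)&(S>=8)&(S<=32)&(v>(72 if n=="top" else 92)))
    if kind=="lid": return ((h>=9)&(h<=22)&(S>85))
    return ((h>=15)&(h<=22)&(S>85)&(S<135)&(v>(85 if n=="top" else 100)))
def hull(s,kind,n,c,R):
    m=mask(s,kind,n).astype(np.uint8)
    if kind!="can": m2=m
    else: m2=cv2.morphologyEx(m,cv2.MORPH_CLOSE,np.ones((3,3)))
    roi=np.zeros_like(m);cv2.circle(roi,tuple(int(round(x)) for x in c),R,1,-1);m2=m2*roi
    k,l,st,_=cv2.connectedComponentsWithStats(m2)
    pts=np.vstack([np.argwhere(l==i)[:,::-1] for i in range(1,k) if st[i,4]>=max(6,.08*st[1:,4].max())]).astype(np.float32)
    # pixel outline incl. half-pixel
    pts=np.vstack([pts+np.array(o,np.float32) for o in((-.5,-.5),(.5,-.5),(-.5,.5),(.5,.5))])
    return cv2.convexHull(pts)[:,0]
def fit(s,hl,z,rnd):
    w=(plane(s,hl,z)*1000).astype(np.float32)
    if rnd:
        # dense resample then ellipse
        q=np.vstack([np.linspace(a,b,20,endpoint=False) for a,b in zip(w,np.roll(w,-1,0))]).astype(np.float32)
        c,d,_=cv2.fitEllipse(q);return np.array(c)/1000,d,0
    c,(a,b),t=cv2.minAreaRect(w)
    if b>a:a,b,t=b,a,t+90
    return np.array(c)/1000,(a,b),(t+90)%180-90
def obj(d,kind,ct,cs,z,rnd,R=(30,42)):
    o=[];V=[d["top"],d["scene"]]
    for n,c,r in(("top",ct,R[0]),("scene",cs,R[1])): o.append(fit(d[n],hull(d[n],kind,n,c,r),z,rnd))
    x,e=tri(V,[np.r_[f[0],z] for f in o]);return x,e,o
E
python3 - <<'E'
import pickle,numpy as np;from meas import *
d=pickle.load(open("s0.pkl","rb"));np.set_printoptions(precision=4,suppress=True)
P=[("LRc","can",(236,154),(348,243),.066,1),("SRc","can",(397,262),(134,157),.07,1),("SQc","can",(149,195),(447,196),.06,0),("OBc","can",(181,257),(383,150),.05,0),
("OBl","lid",(338,161),(202,268),.018,0),("SQl","lid",(256,223),(304,192),.018,0),("SRl","lid",(319,221),(227,200),.018,1),("LRl","lid",(421,208),(92,225),.018,1)]
for n,k,a,b,z,r in P:
    for kk,zz,rr,R in((k,z,r,(30,42)),)+((("grip",.046,r,(14,24)),) if k=="lid" else ()):
        if kk=="can": R=(26,40)
        try:
            x,e,o=obj(d,kk,a,b,zz,rr,R);print(n,kk,x,"err",round(e,4),[(f[0].round(4),np.round(f[1],1),round(f[2],1)) for f in o])
        except Exception as ex: print(n,kk,ex)
for n,a,b,z in(("cup",(377,173),(146,240),.05),("shaker",(285,190),(273,213),.06)): print(n,plane(d["top"],a,z),plane(d["scene"],b,z))
E
```

```text
LRc can [0.6683 0.1428 0.0643] err 0.0012 [(array([0.6675, 0.1414]), array([107.4, 109.3]), 0), (array([0.6696, 0.1436]), array([107.6, 108.6]), 0)]
SRc can [ 0.356  -0.3117  0.0681] err 0.0008 [(array([ 0.356 , -0.3121]), array([76.5, 77.5]), 0), (array([ 0.3584, -0.3101]), array([74.5, 77.7]), 0)]
SQc can [0.5492 0.3995 0.0591] err 0.0015 [(array([0.5485, 0.3977]), array([88.4, 87.5]), 25.1), (array([0.5499, 0.4006]), array([87.4, 86.4]), -65.3)]
OBc can [0.3708 0.2981 0.0493] err 0.0015 [(array([0.3704, 0.2964]), array([107.3,  73.1]), 37.5), (array([0.3714, 0.2994]), array([107.2,  73.6]), 37.5)]
OBl lid [ 0.6577 -0.1572  0.0134] err 0.0014 [(array([ 0.6565, -0.1581]), array([111.8,  78.7]), -35.3), (array([ 0.6609, -0.1553]), array([112.4,  79.3]), -35.4)]
OBl grip [ 0.6588 -0.1565  0.0444] err 0.0011 [(array([ 0.6585, -0.1574]), array([47.4, 16.2]), -33.4), (array([ 0.66  , -0.1552]), array([47.2, 16.8]), -35.6)]
SQl lid [0.4707 0.0833 0.0134] err 0.0008 [(array([0.47  , 0.0822]), array([91.9, 91.8]), -10.7), (array([0.475 , 0.0832]), array([95.8, 89.1]), -10.2)]
SQl grip [0.4716 0.0846 0.0442] err 0.0011 [(array([0.4713, 0.0834]), array([47.1, 16.5]), 80.7), (array([0.4734, 0.0853]), array([44.7, 17.7]), 78.2)]
SRl lid [ 0.4766 -0.0996  0.0135] err 0.0015 [(array([ 0.476 , -0.1007]), array([82.8, 83.6]), 0), (array([ 0.4808, -0.0979]), array([83.1, 88.7]), 0)]
SRl grip [ 0.4771 -0.0979  0.0443] err 0.0009 [(array([ 0.4768, -0.0986]), array([20.5, 23. ]), 0), (array([ 0.4787, -0.0969]), array([21.5, 25.6]), 0)]
LRl lid [ 0.5185 -0.3986  0.0131] err 0.0013 [(array([ 0.5179, -0.3985]), array([115.1, 116.6]), 0), (array([ 0.5229, -0.3951]), array([114.7, 120.3]), 0)]
LRl grip [ 0.5195 -0.3976  0.0445] err 0.0012 [(array([ 0.5195, -0.3984]), array([21.2, 22. ]), 0), (array([ 0.521 , -0.3957]), array([20.8, 24.4]), 0)]
cup [[ 0.6128 -0.269 ]] [[ 0.6045 -0.2648]]
shaker [[ 0.5597 -0.0037]] [[0.5687 0.0009]]
```

```bash
cat > go.py <<'E'
import sys,numpy as np
from rig import bot
from scipy.spatial.transform import Rotation as Ro
x,y,z,phi=map(float,sys.argv[1:5]);s=bot.read_state();R=np.array(s["ee_rot"]);p=np.array(s["tcp_pos"])
f=np.degrees(np.arctan2(R[1,1],R[0,1]));d=phi-f
c,n=np.cos(np.radians(phi)),np.sin(np.radians(phi))
T=np.array([[-n,c,0],[c,n,0],[0,0,-1.]])
if np.linalg.det(T)<0:T[:,0]*=-1
print("t",s["time"],"tcp",p.round(4),"phi",round(f,1),"w",round(s["gripper_width"],4),"F",np.round(s["ft_force"],1))
rv=Ro.from_matrix(R.T@T).as_rotvec(degrees=True)/6
sh=T.T@(np.array([x,y,z])-p)/.05
print("turn units",rv.round(2),"then shift units",sh.round(2))
E
python3 go.py 0.471 0.0838 0.15 -10.3
```

```text
t 0.1 tcp [0.2266 0.4731 0.2308] phi 64.4 w 0.0858 F [ 0.6  0.2 -0.1]
turn units [-1.000e-02  1.000e-02  1.245e+01] then shift units [-6.79  6.2   1.62]
```

Request:
arm_command --steps '[0,0,0,0.1,0,0,0.89,0,0,0,0.1,0,0,0.89,0,0,0,0.1,0,0,0.89,0,0,0,0.1,0,0,0.89,0,0,0,0.1,0,0,0.89,0,0,0,0.1,0,0,0.89,0,0,0,0.1,0,0,0.89,0,0,0,0.1,0,0,0.89,0,0,0,0.1,0,0,0.89,0,0,0,0.1,0,0,0.89,0,0,0,0.1,0,0,0.89,0,0,0,0.1,0,0,0.89,0,0,0,0.1,0,0,0.89,0,0,0,0.1,0,0,0.88]' --force 30

```text
time: 1.5
tcp_pos: [0.2267, 0.4732, 0.1608]
ee_rot: [[0.183, 0.983, -0.0], [0.983, -0.183, -0.001], [-0.001, -0.0, -1.0]]
ft_force: [0.1, -0.5, -0.2]
gripper_width: 0.0857
grip_force: 0.0
```

Request:
arm_command --steps '[0,-0.485,0.443,0,0,0,0,0,-0.485,0.443,0,0,0,0,0,-0.485,0.443,0,0,0,0,0,-0.485,0.443,0,0,0,0,0,-0.485,0.443,0,0,0,0,0,-0.485,0.443,0,0,0,0,0,-0.485,0.443,0,0,0,0,0,-0.485,0.443,0,0,0,0,0,-0.485,0.443,0,0,0,0,0,-0.485,0.443,0,0,0,0,0,-0.485,0.443,0,0,0,0,0,-0.485,0.443,0,0,0,0,0,-0.485,0.443,0,0,0,0,0,-0.485,0.443,0,0,0,0,0,0,0,0,0,0,0,0,0,0,0,0,0,0]'

```text
time: 3.1
tcp_pos: [0.471, 0.0836, 0.1609]
ee_rot: [[0.18, 0.984, -0.001], [0.984, -0.18, 0.0], [0.0, -0.001, -1.0]]
ft_force: [0.2, -0.3, 0.8]
gripper_width: 0.0852
grip_force: 0.0
```

```bash
python3 go.py 0.471 0.0838 0.022 -10.3
```

```text
t 3.1 tcp [0.471  0.0836 0.1609] phi -10.4 w 0.0852 F [ 0.2 -0.3  0.8]
turn units [-0.01 -0.   -0.02] then shift units [0.   0.   2.78]
```

Accurate motion. Descend, close, wait.

Request:
arm_command --steps '[0,0,0,0.5,0,0,0,0,0,0,0.5,0,0,0,0,0,0,0.5,0,0,0,0,0,0,0.5,0,0,0,0,0,0,0.4,0,0,0,0,0,0,0.2,0,0,0,0,0,0,0.18,0,0,0,0.5,0,0,0,0,0,0,0.7,0,0,0,0,0,0,0.8,0,0,0,0,0,0,1,0,0,0,0,0,0,1,0,0,0,0,0,0,1,0,0,0,0,0,0,1,0,0,0,0,0,0,1,0,0,0,0,0,0,1,0,0,0,0,0,0]' --force 30

```text
time: 4.7
tcp_pos: [0.4716, 0.084, 0.0228]
ee_rot: [[0.179, 0.984, 0.001], [0.984, -0.179, -0.0], [0.0, 0.001, -1.0]]
ft_force: [-0.5, 0.9, 6.4]
gripper_width: 0.0137
grip_force: 30.2
```

Request:
arm_command --steps '[1,0,0,-0.15,0,0,0,1,0,0,-0.4,0,0,0,1,0,0,-0.5,0,0,0,1,0,0,-0.5,0,0,0,1,0,0,-0.5,0,0,0,1,0,0,-0.5,0,0,0,1,0,0,-0.2,0,0,-0.4,1,0,0,0,0,0,-0.7,1,0,0,0,0,0,-0.8,1,0,0,0,0,0,-0.8,1,0,0,0,0,0,-0.8,1,0,0,0,0,0,-0.8,1,0,0,0,0,0,-0.7,1,0,0,0,0,0,-0.6,1,0,0,0,0,0,-0.3,1,0,0,0,0,0,0]'

```text
time: 6.3
tcp_pos: [0.471, 0.084, 0.1601]
ee_rot: [[-0.425, 0.905, -0.0], [0.905, 0.425, -0.0], [0.0, -0.0, -1.0]]
ft_force: [-0.6, 0.3, -1.6]
gripper_width: 0.0134
grip_force: 29.4
```

```bash
python3 go.py 0.549 0.3993 0.16 24.9
```

```text
t 6.3 tcp [0.471  0.084  0.1601] phi 25.1 w 0.0134 F [-0.6  0.3 -1.6]
turn units [-0.   -0.    0.04] then shift units [5.06 4.07 0.  ]
```

Request:
arm_command --steps '[1,0.2,0.16,0,0,0,0,1,0.4,0.32,0,0,0,0,1,0.4,0.32,0,0,0,0,1,0.4,0.32,0,0,0,0,1,0.4,0.32,0,0,0,0,1,0.4,0.32,0,0,0,0,1,0.4,0.32,0,0,0,0,1,0.4,0.32,0,0,0,0,1,0.4,0.32,0,0,0,0,1,0.4,0.32,0,0,0,0,1,0.4,0.32,0,0,0,0,1,0.4,0.32,0,0,0,0,1,0.3,0.24,0,0,0,0,1,0.16,0.15,0,0,0,0,1,0,0,0,0,0,0,1,0,0,0,0,0,0]'

```text
time: 7.9
tcp_pos: [0.5477, 0.3996, 0.1595]
ee_rot: [[-0.424, 0.906, -0.001], [0.906, 0.424, -0.0], [-0.0, -0.001, -1.0]]
ft_force: [-0.5, -0.4, -1.5]
gripper_width: 0.0135
grip_force: 29.4
```

```bash
python3 go.py 0.549 0.3993 0.072 24.9
python3 - <<'E'
from rig import bot
import cv2,numpy as np
a=bot.snapshot("scene")["img"];cv2.imwrite("pics/s1.png",cv2.resize(a[90:290,300:560],None,fx=2.5,fy=2.5))
E
```

```text
t 7.9 tcp [0.5477 0.3996 0.1595] phi 25.1 w 0.0135 F [-0.5 -0.4 -1.5]
turn units [-0.01  0.    0.03] then shift units [-0.02  0.02  1.75]
```

View pics/s1.png

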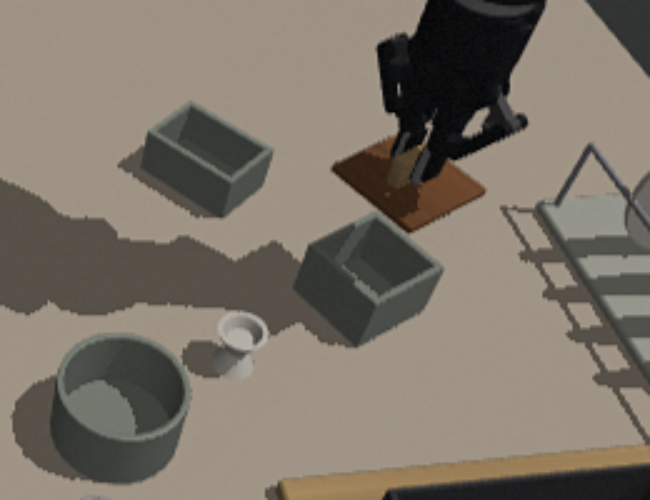

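The lid hangs level and aligned above the square canister (lid at about (408,183) in the crop, canister at (368,280)). Lower it.

Request:
arm_command --steps '[1,-0.02,0.02,0.3,0,0,0,1,0,0,0.4,0,0,0,1,0,0,0.3,0,0,0,1,0,0,0.2,0,0,0,1,0,0,0.15,0,0,0,1,0,0,0.1,0,0,0,1,0,0,0.1,0,0,0,1,0,0,0.08,0,0,0,1,0,0,0.05,0,0,0,1,0,0,0.03,0,0,0,1,0,0,0,0,0,0,1,0,0,0,0,0,0]'

```text
time: 9.15
tcp_pos: [0.5497, 0.399, 0.0745]
ee_rot: [[-0.424, 0.906, 0.0], [0.906, 0.424, 0.0], [0.0, 0.0, -1.0]]
ft_force: [-0.9, 0.3, -1.6]
gripper_width: 0.0133
grip_force: 29.5
```

Request:
arm_command --steps '[1,0,0,0.02,0,0,0,1,0,0,0.02,0,0,0,1,0,0,0,0,0,0]'

```text
time: 9.45
tcp_pos: [0.5497, 0.399, 0.0729]
ee_rot: [[-0.424, 0.906, 0.001], [0.906, 0.424, 0.0], [0.0, 0.001, -1.0]]
ft_force: [-0.8, -0.9, 4.2]
gripper_width: 0.0133
grip_force: 30.1
```

Request:
arm_command --steps '[0.7,0,0,0,0,0,0,0.5,0,0,0,0,0,0,0.3,0,0,0,0,0,0,0.3,0,0,0,0,0,0,0.3,0,0,-0.2,0,0,0,0.2,0,0,-0.4,0,0,0,0,0,0,-0.5,0,0,0,0,0,0,-0.5,0,0,-0.7,0,0,0,-0.15,0,0,-0.7,0,0,0,0,0,0,-0.7,0,0,0,0,0,0,-0.7,0,0,0,0,0,0,-0.7,0,0,0,0,0,0,-0.7,0,0,0,0,0,0,-0.7,0,0,0,0,0,0,0]'

```text
time: 10.95
tcp_pos: [0.5497, 0.399, 0.1606]
ee_rot: [[-0.815, 0.58, 0.001], [0.58, 0.815, 0.0], [-0.0, 0.001, -1.0]]
ft_force: [-0.4, -0.6, -0.3]
gripper_width: 0.0854
grip_force: 0.0
```

```bash
python3 go.py 0.6588 -0.1567 0.16 54.6
python3 - <<'E'
from rig import bot
import cv2,numpy as np
from meas import *
d={n:bot.snapshot(n) for n in("top","scene")}
for n,r in(("top",26),):
    pass
a=d["scene"]["img"];cv2.imwrite("pics/s2.png",cv2.resize(a[90:290,300:560],None,fx=2.5,fy=2.5))
E
```

```text
t 10.95 tcp [0.5497 0.399  0.1606] phi 54.6 w 0.0854 F [-0.4 -0.6 -0.3]
turn units [ 0.01  0.   -0.01] then shift units [-8.22 -7.8   0.01]
```

View pics/s2.png

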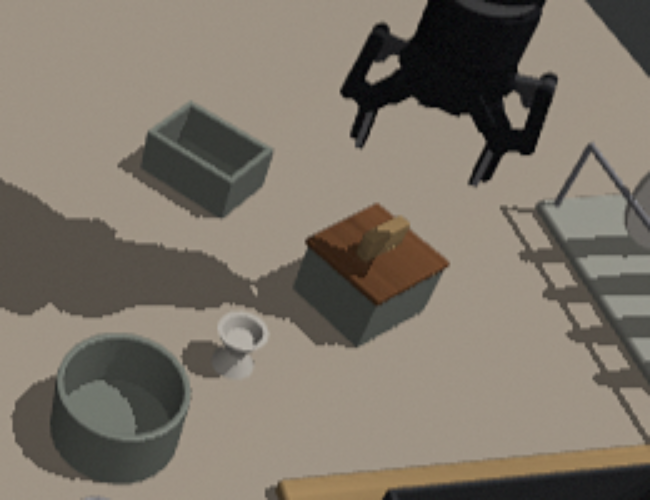

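The square lid is seated flat and aligned on its canister (crop (377,253)). Next is the oblong lid.

Request:
arm_command --steps '[0,-0.22,-0.21,0,0,0,0,0,-0.4,-0.38,0,0,0,0,0,-0.5,-0.475,0,0,0,0,0,-0.5,-0.475,0,0,0,0,0,-0.5,-0.475,0,0,0,0,0,-0.5,-0.475,0,0,0,0,0,-0.5,-0.475,0,0,0,0,0,-0.5,-0.475,0,0,0,0,0,-0.5,-0.475,0,0,0,0,0,-0.5,-0.475,0,0,0,0,0,-0.5,-0.475,0,0,0,0,0,-0.5,-0.475,0,0,0,0,0,-0.5,-0.475,0,0,0,0,0,-0.5,-0.475,0,0,0,0,0,-0.5,-0.475,0,0,0,0,0,-0.5,-0.475,0,0,0,0,0,-0.4,-0.37,0,0,0,0,0,-0.2,-0.19,0,0,0,0,0,0,0,0,0,0,0,0,0,0,0,0,0,0]'

```text
time: 13.05
tcp_pos: [0.6572, -0.1566, 0.1597]
ee_rot: [[-0.814, 0.581, -0.001], [0.581, 0.814, 0.001], [0.001, 0.0, -1.0]]
ft_force: [0.1, 1.1, 0.3]
gripper_width: 0.0852
grip_force: 0.0
```

```bash
python3 go.py 0.6588 -0.1567 0.0225 54.6
```

```text
t 13.05 tcp [ 0.6572 -0.1566  0.1597] phi 54.5 w 0.0852 F [0.1 1.1 0.3]
turn units [ 0.   -0.01 -0.02] then shift units [-0.03  0.02  2.74]
```

Request:
arm_command --steps '[0,-0.03,0.02,0.5,0,0,0,0,0,0,0.5,0,0,0,0,0,0,0.5,0,0,0,0,0,0,0.5,0,0,0,0,0,0,0.4,0,0,0,0,0,0,0.2,0,0,0,0,0,0,0.14,0,0,0,0.5,0,0,0,0,0,0,0.7,0,0,0,0,0,0,0.8,0,0,0,0,0,0,1,0,0,0,0,0,0,1,0,0,0,0,0,0,1,0,0,0,0,0,0,1,0,0,0,0,0,0,1,0,0,0,0,0,0,1,0,0,0,0,0,0]' --force 30

```text
time: 14.65
tcp_pos: [0.6598, -0.1574, 0.0233]
ee_rot: [[-0.814, 0.581, 0.001], [0.581, 0.814, -0.0], [-0.001, 0.0, -1.0]]
ft_force: [-0.7, 0.5, 5.7]
gripper_width: 0.0132
grip_force: 37.0
```

Request:
arm_command --steps '[1,0,0,-0.15,0,0,0,1,0,0,-0.4,0,0,0,1,0,0,-0.5,0,0,0,1,0,0,-0.5,0,0,0,1,0,0,-0.5,0,0,-0.4,1,0,0,-0.5,0,0,-0.7,1,0,0,-0.2,0,0,-0.9,1,0,0,0,0,0,-1,1,0,0,0,0,0,-1,1,0,0,0,0,0,-1,1,0,0,0,0,0,-1,1,0,0,0,0,0,-1,1,0,0,0,0,0,-1,1,0,0,0,0,0,-1,1,0,0,0,0,0,-1,1,0,0,0,0,0,-1,1,0,0,0,0,0,-0.75,1,0,0,0,0,0,-0.4,1,0,0,0,0,0,0]'

```text
time: 16.55
tcp_pos: [0.6592, -0.1573, 0.1603]
ee_rot: [[-0.794, -0.608, -0.001], [-0.608, 0.794, 0.0], [0.0, 0.0, -1.0]]
ft_force: [0.8, 0.2, -0.7]
gripper_width: 0.0134
grip_force: 36.0
```

```bash
python3 go.py 0.3708 0.2980 0.16 127.5
```

```text
t 16.55 tcp [ 0.6592 -0.1573  0.1603] phi 127.4 w 0.0134 F [ 0.8  0.2 -0.7]
turn units [ 0.   -0.   -0.01] then shift units [-9.700e-01  1.073e+01  1.000e-02]
```

Request:
arm_command --steps '[1,-0.03,0.3,0,0,0,0,1,-0.05,0.56,0,0,0,0,1,-0.05,0.56,0,0,0,0,1,-0.05,0.56,0,0,0,0,1,-0.05,0.56,0,0,0,0,1,-0.05,0.56,0,0,0,0,1,-0.05,0.56,0,0,0,0,1,-0.05,0.56,0,0,0,0,1,-0.05,0.56,0,0,0,0,1,-0.05,0.56,0,0,0,0,1,-0.05,0.56,0,0,0,0,1,-0.05,0.56,0,0,0,0,1,-0.05,0.56,0,0,0,0,1,-0.05,0.56,0,0,0,0,1,-0.05,0.56,0,0,0,0,1,-0.05,0.56,0,0,0,0,1,-0.05,0.56,0,0,0,0,1,-0.05,0.56,0,0,0,0,1,-0.05,0.56,0,0,0,0,1,-0.04,0.35,0,0,0,0]'

```text
time: 18.55
tcp_pos: [0.3709, 0.2996, 0.1605]
ee_rot: [[-0.795, -0.607, -0.0], [-0.607, 0.795, 0.0], [-0.0, 0.0, -1.0]]
ft_force: [0.5, 0.2, -1.2]
gripper_width: 0.0132
grip_force: 36.0
```

Request:
arm_command --steps '[1,0,0,0,0,0,0,1,0,0,0,0,0,0]'

```text
time: 18.75
tcp_pos: [0.3721, 0.2983, 0.1604]
ee_rot: [[-0.794, -0.607, 0.0], [-0.607, 0.794, -0.0], [-0.0, -0.0, -1.0]]
ft_force: [-0.0, -0.4, -0.4]
gripper_width: 0.0133
grip_force: 36.0
```

```bash
python3 go.py 0.3708 0.2980 0.0633 127.5
```

```text
t 18.75 tcp [0.3721 0.2983 0.1604] phi 127.4 w 0.0133 F [-0.  -0.4 -0.4]
turn units [-0.    0.   -0.02] then shift units [0.02 0.01 1.94]
```

Request:
arm_command --steps '[1,0.02,0.01,0.3,0,0,0,1,0,0,0.4,0,0,0,1,0,0,0.4,0,0,0,1,0,0,0.25,0,0,0,1,0,0,0.15,0,0,0,1,0,0,0.1,0,0,0,1,0,0,0.1,0,0,0,1,0,0,0.08,0,0,0,1,0,0,0.06,0,0,0,1,0,0,0.04,0,0,0,1,0,0,0.03,0,0,0,1,0,0,0.02,0,0,0,1,0,0,0,0,0,0,1,0,0,0,0,0,0]'

```text
time: 20.15
tcp_pos: [0.3711, 0.2982, 0.0639]
ee_rot: [[-0.794, -0.607, 0.0], [-0.607, 0.794, 0.0], [-0.0, -0.0, -1.0]]
ft_force: [-0.2, 0.5, -1.4]
gripper_width: 0.0131
grip_force: 36.1
```

Request:
arm_command --steps '[1,0,0,0.02,0,0,0,1,0,0,0,0,0,0]'

```text
time: 20.35
tcp_pos: [0.3712, 0.2983, 0.0633]
ee_rot: [[-0.794, -0.607, 0.0], [-0.607, 0.794, 0.0], [-0.001, -0.0, -1.0]]
ft_force: [-1.8, 0.2, 6.0]
gripper_width: 0.0134
grip_force: 37.0
```

Request:
arm_command --steps '[0.7,0,0,0,0,0,0,0.5,0,0,0,0,0,0,0.3,0,0,0,0,0,0,0.3,0,0,0,0,0,0,0.3,0,0,-0.2,0,0,0,0.2,0,0,-0.4,0,0,0,0,0,0,-0.5,0,0,0,0,0,0,-0.5,0,0,0,0,0,0,-0.35,0,0,0,0,0,0,0,0,0,0]'

```text
time: 21.35
tcp_pos: [0.3725, 0.299, 0.1632]
ee_rot: [[-0.794, -0.607, 0.004], [-0.607, 0.794, 0.002], [-0.005, -0.001, -1.0]]
ft_force: [0.8, -0.2, -0.9]
gripper_width: 0.086
grip_force: 0.0
```

```bash
python3 go.py 0.4770 -0.0986 0.16 127.5
```

```text
t 21.35 tcp [0.3725 0.299  0.1632] phi 127.4 w 0.086 F [ 0.8 -0.2 -0.9]
turn units [-0.01  0.04 -0.02] then shift units [ 3.18 -7.58  0.06]
```

Request:
arm_command --steps '[0,0.12,-0.29,0,0,0,0,0,0.21,-0.5,0,0,0,0,0,0.21,-0.5,0,0,0,0,0,0.21,-0.5,0,0,0,0,0,0.21,-0.5,0,0,0,0,0,0.21,-0.5,0,0,0,0,0,0.21,-0.5,0,0,0,0,0,0.21,-0.5,0,0,0,0,0,0.21,-0.5,0,0,0,0,0,0.21,-0.5,0,0,0,0,0,0.21,-0.5,0,0,0,0,0,0.21,-0.5,0,0,0,0,0,0.21,-0.5,0,0,0,0,0,0.21,-0.5,0,0,0,0,0,0.21,-0.5,0,0,0,0,0,0.12,-0.29,0,0,0,0,0,0,0,0,0,0,0,0,0,0,0,0,0,0]'

```text
time: 23.15
tcp_pos: [0.4744, -0.099, 0.16]
ee_rot: [[-0.795, -0.607, -0.001], [-0.607, 0.795, 0.001], [0.0, 0.001, -1.0]]
ft_force: [-0.1, 1.4, 0.1]
gripper_width: 0.0851
grip_force: 0.0
```

```bash
python3 go.py 0.4770 -0.0986 0.0225 127.5;  python3 - <<'E'
from rig import bot
import cv2,numpy as np
a=bot.snapshot("scene")["img"];cv2.imwrite("pics/s3.png",cv2.resize(a[90:290,180:520],None,fx=2.3,fy=2.3))
E
```

```text
t 23.15 tcp [ 0.4744 -0.099   0.16  ] phi 127.4 w 0.0851 F [-0.1  1.4  0.1]
turn units [ 0.01 -0.   -0.02] then shift units [-0.05 -0.03  2.75]
```

View pics/s3.png

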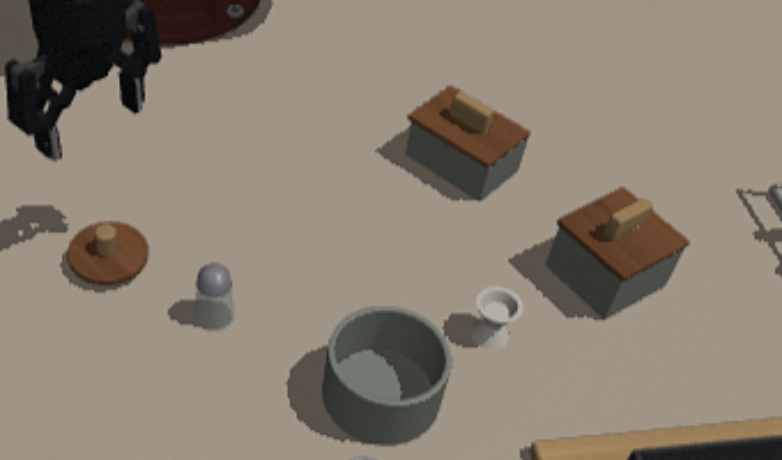

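Both the oblong (crop (470,125)) and square lids (crop (623,232)) are seated and aligned. The small round lid is next, at (107,250).

Request:
arm_command --steps '[0,-0.05,-0.03,0.5,0,0,0,0,0,0,0.5,0,0,0,0,0,0,0.5,0,0,0,0,0,0,0.5,0,0,0,0,0,0,0.4,0,0,0,0,0,0,0.2,0,0,0,0,0,0,0.15,0,0,0,0.5,0,0,0,0,0,0,0.6,0,0,0,0,0,0,0.8,0,0,0,0,0,0,1,0,0,0,0,0,0,1,0,0,0,0,0,0,1,0,0,0,0,0,0,1,0,0,0,0,0,0,1,0,0,0,0,0,0,1,0,0,0,0,0,0]' --force 30

```text
time: 24.8
tcp_pos: [0.4782, -0.0993, 0.0234]
ee_rot: [[-0.794, -0.607, 0.001], [-0.607, 0.794, -0.0], [-0.001, -0.001, -1.0]]
ft_force: [-0.7, 0.9, 5.9]
gripper_width: 0.0211
grip_force: 29.1
```

Request:
arm_command --steps '[1,0,0,-0.15,0,0,0,1,0,0,-0.4,0,0,0,1,0,0,-0.5,0,0,0,1,0,0,-0.5,0,0,0,1,0,0,-0.5,0,0,0,1,0,0,-0.5,0,0,0,1,0,0,-0.2,0,0,0,1,0,0,0,0,0,0,1,0,0,0,0,0,0]'

```text
time: 25.7
tcp_pos: [0.4774, -0.099, 0.1596]
ee_rot: [[-0.794, -0.607, -0.001], [-0.607, 0.794, 0.0], [0.0, 0.001, -1.0]]
ft_force: [-0.2, -0.6, -0.7]
gripper_width: 0.0206
grip_force: 29.4
```

```bash
python3 go.py 0.3565 -0.3114 0.16 127.5
```

```text
t 25.7 tcp [ 0.4774 -0.099   0.1596] phi 127.4 w 0.0206 F [-0.2 -0.6 -0.7]
turn units [ 0.01 -0.   -0.02] then shift units [ 4.5  -1.9  -0.01]
```

Request:
arm_command --steps '[1,0.15,-0.06,0,0,0,0,1,0.42,-0.18,0,0,0,0,1,0.42,-0.18,0,0,0,0,1,0.42,-0.18,0,0,0,0,1,0.42,-0.18,0,0,0,0,1,0.42,-0.18,0,0,0,0,1,0.42,-0.18,0,0,0,0,1,0.42,-0.18,0,0,0,0,1,0.42,-0.18,0,0,0,0,1,0.42,-0.17,0,0,0,0,1,0.42,-0.17,0,0,0,0,1,0.15,-0.06,0,0,0,0,1,0,0,0,0,0,0,1,0,0,0,0,0,0]'

```text
time: 27.1
tcp_pos: [0.3566, -0.3106, 0.1598]
ee_rot: [[-0.795, -0.607, -0.001], [-0.607, 0.795, 0.001], [-0.0, 0.001, -1.0]]
ft_force: [-0.2, 0.6, -0.4]
gripper_width: 0.0211
grip_force: 29.4
```

```bash
python3 go.py 0.3565 -0.3114 0.0834 127.5;  python3 - <<'E'
from rig import bot
import cv2,numpy as np
a=bot.snapshot("scene")["img"];cv2.imwrite("pics/s4.png",cv2.resize(a[70:270,30:310],None,fx=2.5,fy=2.5))
E
```

```text
t 27.1 tcp [ 0.3566 -0.3106  0.1598] phi 127.4 w 0.0211 F [-0.2  0.6 -0.4]
turn units [ 0.01  0.   -0.02] then shift units [ 0.01 -0.01  1.53]
```

View pics/s4.png

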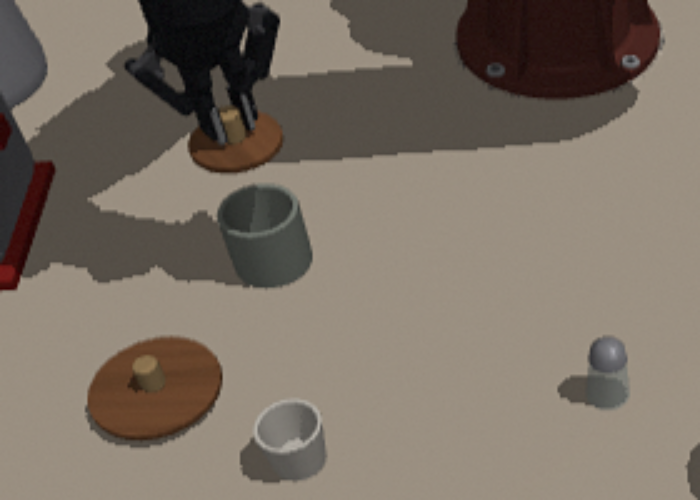

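The small lid hangs level above its canister (crop lid (236,140), canister mouth (259,210)). Lower it.

Request:
arm_command --steps '[1,0.01,-0.01,0.2,0,0,0,1,0,0,0.3,0,0,0,1,0,0,0.3,0,0,0,1,0,0,0.2,0,0,0,1,0,0,0.15,0,0,0,1,0,0,0.1,0,0,0,1,0,0,0.08,0,0,0,1,0,0,0.07,0,0,0,1,0,0,0.05,0,0,0,1,0,0,0.04,0,0,0,1,0,0,0.02,0,0,0,1,0,0,0.02,0,0,0,1,0,0,0,0,0,0]'

```text
time: 28.45
tcp_pos: [0.3567, -0.312, 0.0838]
ee_rot: [[-0.794, -0.607, 0.0], [-0.607, 0.794, -0.0], [0.0, -0.0, -1.0]]
ft_force: [-0.8, -0.3, -0.1]
gripper_width: 0.021
grip_force: 29.4
```

Request:
arm_command --steps '[1,0,0,0.02,0,0,0,1,0,0,0,0,0,0]'

```text
time: 28.65
tcp_pos: [0.3568, -0.3122, 0.0835]
ee_rot: [[-0.794, -0.607, 0.0], [-0.607, 0.794, -0.001], [0.0, -0.001, -1.0]]
ft_force: [-2.4, 2.3, 7.5]
gripper_width: 0.0206
grip_force: 30.4
```

Request:
arm_command --steps '[0.7,0,0,0,0,0,0,0.5,0,0,0,0,0,0,0.3,0,0,0,0,0,0,0.3,0,0,0,0,0,0,0.3,0,0,-0.2,0,0,0,0.2,0,0,-0.4,0,0,0,0,0,0,-0.5,0,0,0,0,0,0,-0.43,0,0,0,0,0,0,0,0,0,0,0,0,0,0,0,0,0]'

```text
time: 29.65
tcp_pos: [0.3569, -0.3122, 0.1598]
ee_rot: [[-0.794, -0.607, 0.001], [-0.607, 0.794, -0.001], [-0.0, -0.001, -1.0]]
ft_force: [-0.1, 0.3, -0.0]
gripper_width: 0.0856
grip_force: 0.0
```

```bash
python3 go.py 0.5193 -0.398 0.16 127.5
```

```text
t 29.65 tcp [ 0.3569 -0.3122  0.1598] phi 127.4 w 0.0856 F [-0.1  0.3 -0. ]
turn units [-0.01  0.   -0.02] then shift units [-1.53 -3.34 -0.  ]
```

Request:
arm_command --steps '[0,-0.09,-0.2,0,0,0,0,0,-0.18,-0.4,0,0,0,0,0,-0.18,-0.4,0,0,0,0,0,-0.18,-0.4,0,0,0,0,0,-0.18,-0.4,0,0,0,0,0,-0.18,-0.4,0,0,0,0,0,-0.18,-0.4,0,0,0,0,0,-0.18,-0.4,0,0,0,0,0,-0.18,-0.34,0,0,0,0,0,0,0,0,0,0,0,0,0,0,0,0,0,0]'

```text
time: 30.75
tcp_pos: [0.5187, -0.3978, 0.1578]
ee_rot: [[-0.794, -0.608, -0.002], [-0.608, 0.794, 0.001], [0.0, 0.002, -1.0]]
ft_force: [0.9, 0.1, 0.7]
gripper_width: 0.0854
grip_force: 0.0
```

```bash
python3 go.py 0.5193 -0.398 0.0225 127.5
```

```text
t 30.75 tcp [ 0.5187 -0.3978  0.1578] phi 127.4 w 0.0854 F [0.9 0.1 0.7]
turn units [ 0.02 -0.   -0.01] then shift units [-0.01 -0.01  2.71]
```

Request:
arm_command --steps '[0,-0.01,-0.01,0.5,0,0,0,0,0,0,0.5,0,0,0,0,0,0,0.5,0,0,0,0,0,0,0.5,0,0,0,0,0,0,0.4,0,0,0,0,0,0,0.2,0,0,0,0,0,0,0.14,0,0,0,0.5,0,0,0,0,0,0,0.6,0,0,0,0,0,0,0.8,0,0,0,0,0,0,1,0,0,0,0,0,0,1,0,0,0,0,0,0,1,0,0,0,0,0,0,1,0,0,0,0,0,0,1,0,0,0,0,0,0,1,0,0,0,0,0,0]' --force 35

```text
time: 32.35
tcp_pos: [0.5199, -0.3986, 0.0232]
ee_rot: [[-0.794, -0.607, 0.001], [-0.607, 0.794, -0.001], [-0.0, -0.001, -1.0]]
ft_force: [-1.6, 0.8, 5.2]
gripper_width: 0.0205
grip_force: 34.1
```

Request:
arm_command --steps '[1,0,0,-0.15,0,0,0,1,0,0,-0.4,0,0,0,1,0,0,-0.5,0,0,0,1,0,0,-0.5,0,0,0,1,0,0,-0.5,0,0,0,1,0,0,-0.5,0,0,0,1,0,0,-0.3,0,0,0,1,0,0,0,0,0,0,1,0,0,0,0,0,0]'

```text
time: 33.25
tcp_pos: [0.5195, -0.3982, 0.1645]
ee_rot: [[-0.794, -0.607, -0.0], [-0.607, 0.794, 0.0], [0.0, 0.0, -1.0]]
ft_force: [-0.3, 0.8, -1.8]
gripper_width: 0.0209
grip_force: 34.4
```

```bash
python3 go.py 0.6682 0.1425 0.165 127.5
```

```text
t 33.25 tcp [ 0.5195 -0.3982  0.1645] phi 127.4 w 0.0209 F [-0.3  0.8 -1.8]
turn units [ 0.   -0.   -0.02] then shift units [-8.94  6.77 -0.01]
```

Request:
arm_command --steps '[1,-0.15,0.12,0,0,0,0,1,-0.48,0.363,0,0,0,0,1,-0.48,0.363,0,0,0,0,1,-0.48,0.363,0,0,0,0,1,-0.48,0.363,0,0,0,0,1,-0.48,0.363,0,0,0,0,1,-0.48,0.363,0,0,0,0,1,-0.48,0.363,0,0,0,0,1,-0.48,0.363,0,0,0,0,1,-0.48,0.363,0,0,0,0,1,-0.48,0.363,0,0,0,0,1,-0.48,0.363,0,0,0,0,1,-0.48,0.363,0,0,0,0,1,-0.48,0.363,0,0,0,0,1,-0.48,0.363,0,0,0,0,1,-0.48,0.363,0,0,0,0,1,-0.48,0.363,0,0,0,0,1,-0.48,0.363,0,0,0,0,1,-0.48,0.363,0,0,0,0,1,-0.15,0.12,0,0,0,0]'

```text
time: 35.25
tcp_pos: [0.6682, 0.1456, 0.1633]
ee_rot: [[-0.793, -0.609, -0.002], [-0.609, 0.793, 0.001], [0.001, 0.002, -1.0]]
ft_force: [-0.2, -0.0, -1.3]
gripper_width: 0.0208
grip_force: 34.4
```

Request:
arm_command --steps '[1,0,0,0,0,0,0,1,0,0,0,0,0,0]'

```text
time: 35.45
tcp_pos: [0.6683, 0.1417, 0.1641]
ee_rot: [[-0.794, -0.607, -0.001], [-0.607, 0.794, -0.001], [0.001, 0.0, -1.0]]
ft_force: [-0.4, -1.2, -0.9]
gripper_width: 0.021
grip_force: 34.4
```

```bash
python3 go.py 0.6682 0.1425 0.0792 127.5
python3 - <<'E'
from rig import bot
import cv2
a=bot.snapshot("scene")["img"];cv2.imwrite("pics/s5.png",cv2.resize(a[70:340,60:520],None,fx=1.7,fy=1.7))
E
```

```text
t 35.45 tcp [0.6683 0.1417 0.1641] phi 127.4 w 0.021 F [-0.4 -1.2 -0.9]
turn units [ 0.   -0.01 -0.02] then shift units [-0.01  0.01  1.7 ]
```

View pics/s5.png

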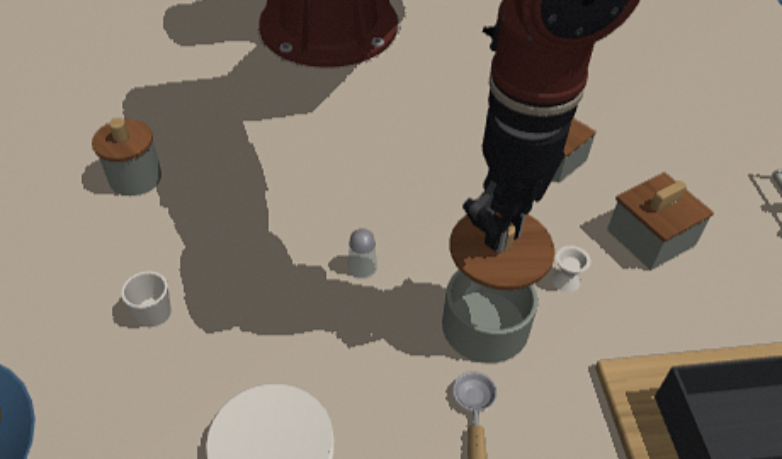

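The small lid sits flat on its canister (123,140), and the large lid hangs level above its own (lid (502,250), mouth (490,295)). Lower it.

Request:
arm_command --steps '[1,-0.01,0.01,0.3,0,0,0,1,0,0,0.4,0,0,0,1,0,0,0.3,0,0,0,1,0,0,0.2,0,0,0,1,0,0,0.12,0,0,0,1,0,0,0.1,0,0,0,1,0,0,0.08,0,0,0,1,0,0,0.06,0,0,0,1,0,0,0.05,0,0,0,1,0,0,0.04,0,0,0,1,0,0,0.02,0,0,0,1,0,0,0.01,0,0,0,1,0,0,0,0,0,0]'

```text
time: 36.8
tcp_pos: [0.6691, 0.143, 0.0808]
ee_rot: [[-0.794, -0.607, 0.0], [-0.607, 0.794, 0.0], [-0.0, -0.0, -1.0]]
ft_force: [-0.0, -0.0, -0.7]
gripper_width: 0.0205
grip_force: 34.4
```

Request:
arm_command --steps '[1,0,0,0.02,0,0,0,1,0,0,0.02,0,0,0,1,0,0,0,0,0,0]'

```text
time: 37.1
tcp_pos: [0.6692, 0.143, 0.0792]
ee_rot: [[-0.794, -0.607, 0.0], [-0.607, 0.794, 0.0], [-0.0, -0.0, -1.0]]
ft_force: [-0.6, 0.2, 1.8]
gripper_width: 0.021
grip_force: 34.8
```

Request:
arm_command --steps '[0.7,0,0,0,0,0,0,0.5,0,0,0,0,0,0,0.3,0,0,0,0,0,0,0.3,0,0,0,0,0,0,0.3,0,0,-0.2,0,0,0,0.2,0,0,-0.4,0,0,0,0,0,0,-0.5,0,0,0,0,0,0,-0.5,0,0,0,0,0,0,-0.5,0,0,0,0,0,0,-0.5,0,0,0,0,0.4,0,0,0,0,0,0,0.4,0,0,0,0,0,0,0.4,0,0,0,0,0,0,0.4,0,0,0,0,0,0,0,0,0,0,0]'

```text
$.steps: bad value
```

Run:
```python
from rig import bot
import cv2,pickle,numpy as np
from meas import *
d={n:bot.snapshot(n) for n in("top","scene")}
cv2.imwrite("pics/s6.png",cv2.resize(d["scene"]["img"][70:340,60:520],None,fx=1.7,fy=1.7))
cv2.imwrite("pics/t6.png",d["top"]["img"])
```

```text
(no output)
```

View pics/s6.png

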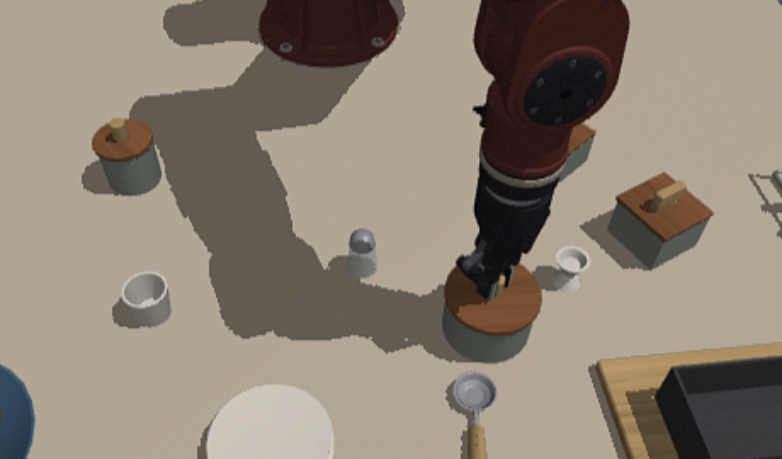

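View pics/t6.png

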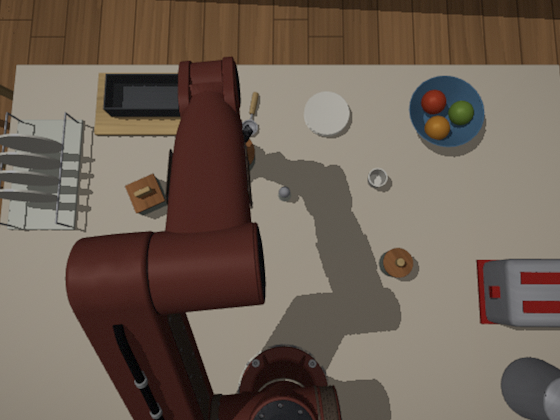

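The large lid is resting on its canister but still held, because my malformed release call was refused. I'll release it now.

Request:
arm_command --steps '[0.7,0,0,0,0,0,0,0.5,0,0,0,0,0,0,0.3,0,0,0,0,0,0,0.3,0,0,0,0,0,0,0.3,0,0,-0.2,0,0,0,0.2,0,0,-0.4,0,0,0,0,0,0,-0.5,0,0,0,0,0,0,-0.5,0,0,0,0,0,0,-0.5,0,0,0,0,0.5,0,-0.4,0,0,0,0,0.5,0,-0.2,0,0,0,0,0.5,0,0,0,0,0,0,0.5,0,0,0,0,0,0,0.5,0,0,0,0,0,0,0.5,0,0,0,0,0,0,0,0,0,0,0,0]'

```text
time: 38.8
tcp_pos: [0.548, 0.0506, 0.2149]
ee_rot: [[-0.795, -0.606, -0.0], [-0.606, 0.795, -0.0], [0.0, -0.0, -1.0]]
ft_force: [0.0, -0.8, 0.5]
gripper_width: 0.0852
grip_force: 0.0
```

Run:
```python
from rig import bot
import cv2
a=bot.snapshot("scene")["img"];cv2.imwrite("pics/s7.png",cv2.resize(a[70:340,60:520],None,fx=1.7,fy=1.7))
```

```text
(no output)
```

View pics/s7.png

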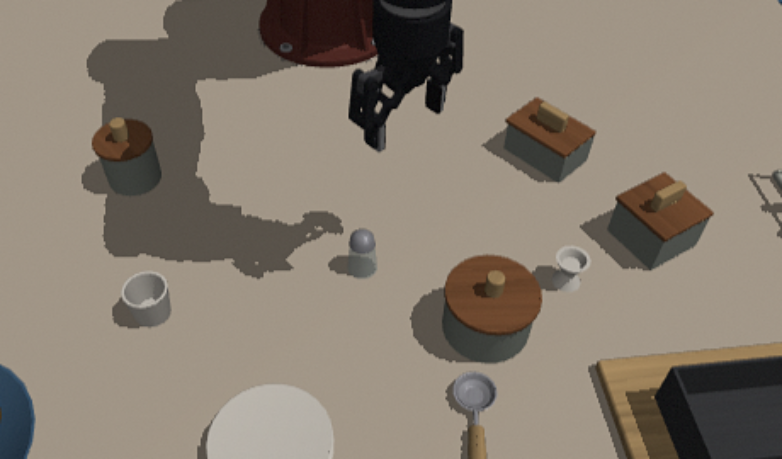

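All four lids are seated flat: (123,140), (493,295), (550,125) and (663,205). The cup and shaker stand untouched and the arm is clear.

```bash
python3 -c "
from rig import bot
print(bot.sign_off())"
```

```text
the job is handed in; nothing more can be done
None
```

All four lids are on their matching canisters, lying level with the square and oblong ones lined up, the cup and shaker were not touched, and the job is handed in at about 39 s.

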